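# Find the loose bolt on the banding wheel and hold its cap open

### The job

One of the three capped bolts on the foot of the banding wheel has worked loose: tap down on the caps, one after another, until you find the bolt that gives way, press it right down to its stop and leave it down. Then lift that bolt's sprung cap well open (60 degrees or so) and finish while still holding it open and still, so that a colleague can get at the bolt; keep the other two caps shut and do not disturb the cup, the jar or the palette knife.

Things in the scene. Friction and masses are not known exactly. Their poses are not given: they have to be found in the camera images.
- foot: Grey cast foot of a pottery banding wheel, screwed to the bench. Origin on the bench (z = 0) under the middle of its front bar; the bar is 46 mm (x) by 270 mm (y), 30 mm high, and carries three upright bolts in a row along the foot's y axis at y = +95, 0 and -95 mm. The low aluminium turntable (radius 90 mm, top 44 mm above the bench) is centred at x = +155 mm. The foot's x axis points from the bar to the turntable, within 0.35 rad of straight away from the robot; z up.
- bolt_1 (a joint): How far the left (+y of the foot) bolt has sunk into the bar, m: 0 at the start, straight down counts positive. All three look the same. A tight bolt is solid and gives less than 1.5 mm; the one loose bolt (any of the three) gives way at about 6 N, drops 8 mm to its stop and stays down, carrying its cap with it.
- cap_1: Round aluminium cap (38 mm across) hinged on the left (+y of the foot) bolt and closed over its head. Origin on the hinge line, on the turntable side (22 mm in x from the bolt's axis), 47 mm above the bench while the bolt is up. Its axes match the foot's while shut; it opens by turning about its +y axis, lug side up and back towards the turntable, up to 1.5 rad (its z axis tilts by the opening angle). A light spring (about 1 to 2 N at the lug) shuts it when let go.
- top_1 (a point): Centre of the flat top of cap 1, the place to tap; straight above the bolt, 62 mm above the bench while the bolt is up. Pressing here pushes the bolt.
- lug_1 (a point): Centre of the lifting lug of cap 1: a round bar 12 mm thick and 20 mm long, lying along the cap's y axis, 55 mm from the hinge on the robot's side and 9 mm above the hinge line; 56 mm above the bench while the bolt is up and the cap shut, with free space below it and 85 mm between neighbouring lugs. Its two flat ends (20 mm apart) can be pinched from above; it can turn between the finger pads.
- bolt_2 (a joint): How far the middle bolt has sunk into the bar, m: 0 at the start, straight down counts positive. All three look the same. A tight bolt is solid and gives less than 1.5 mm; the one loose bolt (any of the three) gives way at about 6 N, drops 8 mm to its stop and stays down, carrying its cap with it.
- cap_2: Round aluminium cap (38 mm across) hinged on the middle bolt and closed over its head. Origin on the hinge line, on the turntable side (22 mm in x from the bolt's axis), 47 mm above the bench while the bolt is up. Its axes match the foot's while shut; it opens by turning about its +y axis, lug side up and back towards the turntable, up to 1.5 rad (its z axis tilts by the opening angle). A light spring (about 1 to 2 N at the lug) shuts it when let go.
- top_2 (a point): Centre of the flat top of cap 2, the place to tap; straight above the bolt, 62 mm above the bench while the bolt is up. Pressing here pushes the bolt.
- lug_2 (a point): Centre of the lifting lug of cap 2: a round bar 12 mm thick and 20 mm long, lying along the cap's y axis, 55 mm from the hinge on the robot's side and 9 mm above the hinge line; 56 mm above the bench while the bolt is up and the cap shut, with free space below it and 85 mm between neighbouring lugs. Its two flat ends (20 mm apart) can be pinched from above; it can turn between the finger pads.
- bolt_3 (a joint): How far the right (-y of the foot) bolt has sunk into the bar, m: 0 at the start, straight down counts positive. All three look the same. A tight bolt is solid and gives less than 1.5 mm; the one loose bolt (any of the three) gives way at about 6 N, drops 8 mm to its stop and stays down, carrying its cap with it.
- cap_3: Round aluminium cap (38 mm across) hinged on the right (-y of the foot) bolt and closed over its head. Origin on the hinge line, on the turntable side (22 mm in x from the bolt's axis), 47 mm above the bench while the bolt is up. Its axes match the foot's while shut; it opens by turning about its +y axis, lug side up and back towards the turntable, up to 1.5 rad (its z axis tilts by the opening angle). A light spring (about 1 to 2 N at the lug) shuts it when let go.
- top_3 (a point): Centre of the flat top of cap 3, the place to tap; straight above the bolt, 62 mm above the bench while the bolt is up. Pressing here pushes the bolt.
- lug_3 (a point): Centre of the lifting lug of cap 3: a round bar 12 mm thick and 20 mm long, lying along the cap's y axis, 55 mm from the hinge on the robot's side and 9 mm above the hinge line; 56 mm above the bench while the bolt is up and the cap shut, with free space below it and 85 mm between neighbouring lugs. Its two flat ends (20 mm apart) can be pinched from above; it can turn between the finger pads.
- cup: Bystander: white china cup, 80 mm wide, 65 mm high, handle to its +y; origin under its centre.
- jar: Bystander: small amber paint jar, 48 mm wide, 65 mm high; origin under its centre.
- knife: Bystander: palette knife, 200 mm long along its x (wooden handle 18 mm wide and 14 mm high to -x, narrow steel blade to +x), lying on the bench on the robot's side of the bar; origin under its middle.

How it is judged:
By the outcome, as a careful person would: the job done as asked, in the order asked, and still so for the second after the job is handed in, while the arm keeps its last pose, push and grip.
It also fails if it takes over 48 s, if anything falls off the work surface, if the arm or the gripper's body presses on something with over 40 N, if the wrist force passes 120 N, or if a joint passes its speed limit or range.

### The arm

A 7-joint arm with a two-finger parallel gripper is mounted at the origin on the work surface. World frame = base frame: x ahead of the robot, y to its left, z up, the work surface at z = 0. Lengths are in m, angles in degrees, forces in N, time in s.
With the tool pointing down it reaches from about 0.4 to 0.85 m from the base axis. Payload 4.4 kg.
Tool frame: the origin (TCP) lies midway between the tips of the shut fingers; the grasp point (between the pads) lies 19 mm behind it; z points along the fingers, y is the line along which they close (so a half turn about z gives the same grasp; the last joint's range is limited). The gripper opens to 94 mm and grips with 3 to 60 N. Pads are 16 mm wide; open, the fingers measure 119 mm over their backs; the gripper's body (75 mm by 177 mm) begins 78 mm behind the grasp point.
Start: joints at [71.574, 36.005, 2.206, 86.941, -1.547, 57.084, -1.146], TCP at [0.164, -0.629, 0.205] pointing down, gripper open.
Joint ranges: [-175.42, 175.42], [-21.48, 121.26], [-71.46, 75.88], [10.55, 141.38], [-63.04, 243.04], [13.31, 113.54], [-168.57, 168.57]. Speed limits (degrees/s): [147.25, 147.25, 180, 180, 180, 180, 180].

### API

Orientations are given as a 3x3 rotation matrix whose columns are the frame's x, y, z axes.
In Python, from plant import sense, read_camera, hand_in gives the robot as it stands.
- The arm moves only by the tool arm_command, never from a script. Its argument "steps" is a list of rows, each a list of 3 entries, a list of its own where there are three numbers: the closure, from 0 (fully open) to 1 (shut), then the shift along the tool's x, y, z in m, then the turn about the tool's z in degrees. A call has 1 to 20 rows; each row is the pose to reach, as a shift and turn from the pose commanded when the call began, along the tool's axes at that moment; what a row does not reach only later rows make up. A row lasts 1/8 s, in which the tool goes at most 62.5 mm and 10.7 degrees, less where a joint would pass 70% of its speed; a pose out of reach is approached as far as the arm can. A call with a gripper value outside its range is refused whole. The fingers move at their own pace and stop on an object; the grip force is fixed at half the most. Time passes only in rows, so rows that repeat a pose let the fingers close. It gives the time, the measured TCP pose, the force, the opening and the grip force at its end, in the units of the state.
- sense(): the state, without advancing time (a new reading comes with each control period).
- read_camera(name): name is "scene" or "side" or "wrist"; returns a dict with "frame" (480x640x3 uint8, red, green, blue), "mtx" (3x3 intrinsics, pixels), "eye" and "rotation" of the camera in the world. Camera axes: x right, y up, looking along -z (the intrinsics and any distortion apply to the point x, -y, -z); pixel columns grow to the right and rows downward; lengths in m; the calibration is good to about 2 mm. A picture is of the moment at which its call begins. There is no depth.
- hand_in(): hands the job in; it is judged then, once.
The state is a dict: "time": time; "joint_pos": joint angles; "joint_velocities": joint speeds; "tau": joint torques, N m; "eef_pos": TCP position; "eef_rot": TCP orientation; "ft_force": force on the tool from outside, world axes, zero at the start; "wrist_torque": the same for the moment, N m; "gripper_width": finger opening in m; "finger_force": force on a finger pad.
Only numpy, scipy, OpenCV 4.12 (cv2) and the standard library are available. Lean on these libraries where they do the work, as an engineer would, in place of code of your own. Each camera call takes 0.05 s, during which the arm holds its last target. There are 200 camera calls.

## Working session

There is one attempt and no reset: what is moved stays moved. The work goes in short steps, Python scripts to look and compute and a tool call to move; the robot and the scene stay as the last step left them, time stands still between calls to the robot, and variables do not carry over. Pictures are saved under pics/ and viewed, at most 10 in all, crops included, and the job is handed in when it is done.

Besides the shell and the picture viewer there is one more tool, called after "Request:" by a JSON object that holds its "op" and its "data". arm_command: Moves the arm, as the interface text tells. Its arguments: {"type":"object","properties":{"steps":{"type":"array","items":{"type":"array"}}},"required":["steps"]}

```bash
mkdir -p pics; python3 - <<'E'
from plant import sense, read_camera
import cv2
s=sense();print({k:s[k] for k in('time','eef_pos','eef_rot','ft_force','gripper_width')})
for n in('scene','side'):
    c=read_camera(n);cv2.imwrite(f'pics/{n}0.png',c['frame'][:,:,::-1]);print(n,c['mtx'],c['eye'],c['rotation'],[k for k in c])
E
```

```text
{'time': 0.0, 'eef_pos': array([ 0.16432483, -0.62821373,  0.2045856 ]), 'eef_rot': array([[ 9.67455054e-01,  2.53042455e-01, -4.84680811e-04],
       [ 2.53042918e-01, -9.67453446e-01,  1.76371489e-03],
       [-2.26113750e-05, -1.82895993e-03, -9.99998327e-01]]), 'ft_force': array([ 0.09229138, -0.03715967, -0.12396689]), 'gripper_width': 0.09383856345324332}
scene [[538.62389497   0.         315.45666179]
 [  0.         538.62389497 241.09137973]
 [  0.           0.           1.        ]] [1.14389501 0.35041964 0.99436791] [[-0.45614438 -0.73672468  0.49916836]
 [ 0.88979445 -0.36870756  0.26892484]
 [-0.01407642  0.56682579  0.82371742]] ['frame', 'mtx', 'eye', 'rotation']
side [[453.14297487   0.         323.40997564]
 [  0.         453.14297487 236.25817282]
 [  0.           0.           1.        ]] [0.16525978 0.49822583 0.47233282] [[-0.75976031  0.34773715 -0.54940253]
 [-0.65020216 -0.4047842   0.64295171]
 [ 0.00118873  0.84571191  0.53363842]] ['frame', 'mtx', 'eye', 'rotation']
```

View pics/scene0.png

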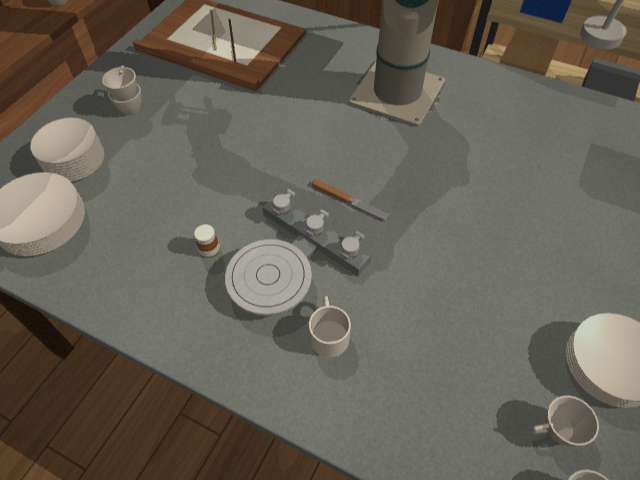

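View pics/side0.png

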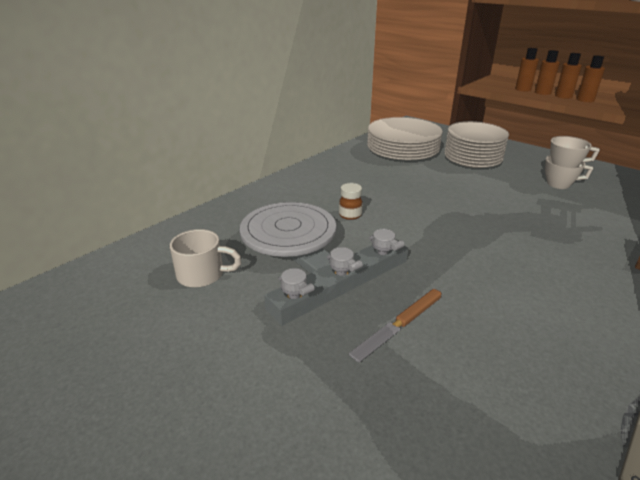

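The scene view shows caps at about (282,203), (315,222) and (351,245), the turntable at (268,275), and the knife from (315,183) to (387,217). In the side view the caps are at (294,279), (342,257) and (384,237). Next I'll measure them.

```bash
cat > h.py <<'E'
import numpy as np, cv2
def ray(c,p):
    d=c['rotation']@(np.array([1,-1,-1])*(np.linalg.inv(c['mtx'])@[p[0],p[1],1]));return np.array(c['eye']),d/np.linalg.norm(d)
def onplane(c,p,z):
    e,d=ray(c,p);return e+d*(z-e[2])/d[2]
def tri(c1,p1,c2,p2):
    A=np.zeros((3,3));b=np.zeros(3)
    for c,p in((c1,p1),(c2,p2)):
        e,d=ray(c,p);M=np.eye(3)-np.outer(d,d);A+=M;b+=M@e
    return np.linalg.solve(A,b)
def proj(c,P):
    q=np.array(c['rotation']).T@(np.array(P)-c['eye']);q=c['mtx']@(q*[1,-1,-1]);return q[:2]/q[2]
E
python3 - <<'E'
from h import *
from plant import read_camera
a=read_camera('scene');b=read_camera('side')
A=[(351,243),(315,220),(282,201)];B=[(294,275),(342,254),(384,235)]
for p,q in zip(A,B): print('cap',onplane(a,p,.062).round(4),onplane(b,q,.062).round(4),tri(a,p,b,q).round(4))
print('tt',onplane(a,(268,274),.044),onplane(b,(288,224),.044))
ca=cv2.resize(a['frame'][170:290,240:400],None,fx=5,fy=5,interpolation=2)[:,:,::-1]
cb=cv2.resize(b['frame'][210:330,260:420],None,fx=5,fy=5,interpolation=2)[:,:,::-1]
cv2.imwrite('pics/a1.png',ca);cv2.imwrite('pics/b1.png',cb)
E
```

```text
cap [0.5499 0.1148 0.062 ] [0.5505 0.1149 0.062 ] [0.5502 0.115  0.0623]
cap [0.5301 0.0199 0.062 ] [0.5306 0.0248 0.062 ] [0.5312 0.0216 0.0615]
cap [ 0.5161 -0.0696  0.062 ] [ 0.512  -0.0665  0.062 ] [ 0.5143 -0.0706  0.0592]
tt [ 0.6848861  -0.00971521  0.044     ] [ 0.68358146 -0.00744644  0.044     ]
```

View pics/a1.png

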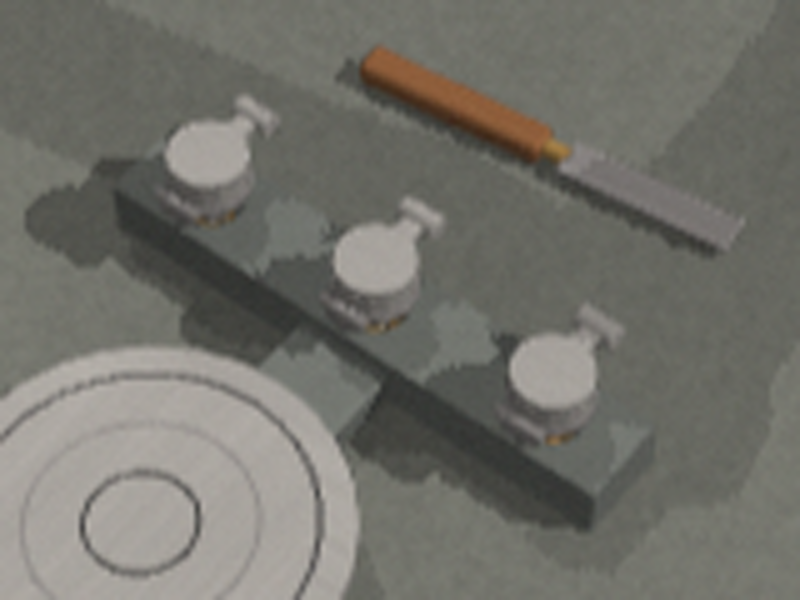

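View pics/b1.png

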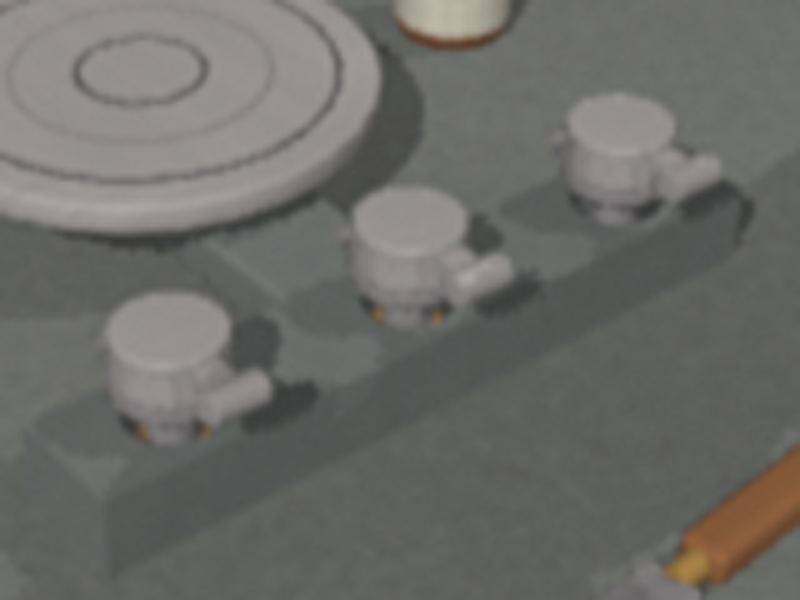

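The crops show the top faces clearly: in the scene crop at (207,153), (376,259), (552,371), in the side crop at (620,123), (410,217), (168,328). The lugs are visible in both, and the knife lies well clear on the robot side.

```bash
python3 - <<'E'
from h import *
from plant import read_camera,sense
a=read_camera('scene');b=read_camera('side')
f=lambda p,o:((p[0]+.5)/5-.5+o[0],(p[1]+.5)/5-.5+o[1])
A=[(552,371),(376,259),(207,153),(601,326),(421,216),(257,114),(141,522)];B=[(168,328),(410,217),(620,123),(236,395),(480,279),(690,173),(141,70)]
Z=[.062]*3+[.056]*3+[.044];X=[0]*3+[-33]*3+[155];Y=[95,0,-95]*2+[0]
P=[]
for p,q,z in zip(A,B,Z):
    p=f(p,(240,170));q=f(q,(260,210));t=tri(a,p,b,q);m=(onplane(a,p,z)+onplane(b,q,z))/2;P.append(m[:2]);print(onplane(a,p,z)[:2].round(4),onplane(b,q,z)[:2].round(4),t.round(4))
# rigid 2D fit
P=np.array(P);M=np.c_[X,Y]/1e3;mc=M-M.mean(0);pc=P-P.mean(0)
th=np.arctan2((mc[:,0]*pc[:,1]-mc[:,1]*pc[:,0]).sum(),(mc*pc).sum());R=np.array([[np.cos(th),-np.sin(th)],[np.sin(th),np.cos(th)]])
t=P.mean(0)-R@M.mean(0);print('yaw',np.degrees(th),'org',t);print('res',(P-(M@R.T+t)).round(4).tolist())
np.save('foot.npy',[*t,th]);T=(M@R.T+t)[:6];print(T.round(4))
s=sense();Rt=s['eef_rot'];e=s['eef_pos']
for p in T[:3]: print('tool shift',(Rt.T@(np.r_[p,.1]-e)).round(4))
print('knife/jar/cup',[onplane(a,p,0)[:2].round(3) for p in((313,184),(387,217),(208,252),(331,350))], 'tool yaw',np.degrees(np.arctan2(Rt[1,1],Rt[0,1])))
E
```

```text
[0.5527 0.1138] [0.5511 0.116 ] [0.5523 0.1141 0.0608]
[0.5337 0.0212] [0.5329 0.023 ] [0.5336 0.0215 0.0613]
[ 0.5151 -0.0727] [ 0.5139 -0.0682] [ 0.5152 -0.072   0.0606]
[0.5185 0.1211] [0.5194 0.1208] [0.5189 0.1213 0.0566]
[0.5    0.0261] [0.5002 0.0287] [0.5006 0.0269 0.0557]
[ 0.4812 -0.0662] [ 0.4834 -0.0655] [ 0.4826 -0.065   0.0571]
[ 0.6851 -0.0101] [ 0.6849 -0.0082] [ 0.6854 -0.0095  0.0437]
yaw -11.272422444000608 org [0.53301626 0.02155659]
res [[0.0003, 0.0002], [0.0003, 0.0006], [0.0001, 0.0012], [-0.0003, -0.0002], [-0.0005, -0.0006], [0.0002, -0.0007], [-0.0001, -0.0004]]
[[ 0.5516  0.1147]
 [ 0.533   0.0216]
 [ 0.5144 -0.0716]
 [ 0.5192  0.1212]
 [ 0.5007  0.028 ]
 [ 0.4821 -0.0652]]
tool shift [ 0.5626 -0.6212  0.1056]
tool shift [ 0.5211 -0.5357  0.1055]
tool shift [ 0.4795 -0.4503  0.1055]
knife/jar/cup [array([ 0.395, -0.056]), array([0.407, 0.143]), array([ 0.674, -0.174]), array([0.759, 0.172])] tool yaw -75.34495791179845
```

Request:
{"op": "arm_command", "data": {"steps": [[1,[0.04,-0.04,0.02],4],[1,[0.09,-0.08,0.04],8],[1,[0.13,-0.12,0.05],12],[1,[0.17,-0.16,0.06],16],[1,[0.21,-0.2,0.07],20],[1,[0.25,-0.24,0.08],25.9],[1,[0.29,-0.28,0.08],25.9],[1,[0.33,-0.32,0.08],25.9],[1,[0.37,-0.36,0.08],25.9],[1,[0.41,-0.39,0.08],25.9],[1,[0.44,-0.42,0.08],25.9],[1,[0.465,-0.44,0.08],25.9],[1,[0.4795,-0.4503,0.08],25.9],[1,[0.4795,-0.4503,0.08],25.9],[1,[0.4795,-0.4503,0.08],25.9],[1,[0.4795,-0.4503,0.08],25.9]]}}

```text
time: 2.3
eef_pos: [0.5137, -0.0734, 0.1256]
eef_rot: [[0.98, -0.197, -0.0], [-0.197, -0.98, -0.0], [-0.0, 0.001, -1.0]]
ft_force: [0.5, 0.9, 0.1]
gripper_width: 0.0003
finger_force: 0.0
```

Request:
{"op": "arm_command", "data": {"steps": [[1,[0,-0.0019,0.03],0],[1,[0,-0.0019,0.05],0],[1,[0,-0.0019,0.059],0],[1,[0,-0.0019,0.062],0],[1,[0,-0.0019,0.063],0],[1,[0,-0.0019,0.064],0],[1,[0,-0.0019,0.065],0],[1,[0,-0.0019,0.066],0],[1,[0,-0.0019,0.066],0]]}}

```text
time: 3.42
eef_pos: [0.5153, -0.0702, 0.0601]
eef_rot: [[0.981, -0.195, 0.001], [-0.195, -0.981, -0.0], [0.001, -0.0, -1.0]]
ft_force: [0.1, -0.3, 5.3]
gripper_width: 0.0004
finger_force: 2.4
```

Request:
{"op": "arm_command", "data": {"steps": [[1,[0,0,0.0005],0],[1,[0,0,0.001],0],[1,[0,0,0.0015],0],[1,[0,0,0.0015],0]]}}

```text
time: 3.92
eef_pos: [0.5153, -0.0702, 0.0585]
eef_rot: [[0.981, -0.195, 0.001], [-0.195, -0.981, -0.0], [0.001, -0.0, -1.0]]
ft_force: [-0.4, 0.2, 5.2]
gripper_width: 0.0004
finger_force: 2.4
```

Request:
{"op": "arm_command", "data": {"steps": [[1,[0,0,0.001],0],[1,[0,0,0.002],0],[1,[0,0,0.003],0],[1,[0,0,0.004],0],[1,[0,0,0.004],0]]}}

```text
time: 4.55
eef_pos: [0.5153, -0.0702, 0.0544]
eef_rot: [[0.981, -0.195, 0.001], [-0.195, -0.981, -0.0], [0.001, -0.0, -1.0]]
ft_force: [-0.2, -0.1, 5.0]
gripper_width: 0.0007
finger_force: 2.3
```

Bolt 3 is sinking at a steady 5 N, so it's the loose one. I'll press on to the stop.

Request:
{"op": "arm_command", "data": {"steps": [[1,[0,0,0.001],0],[1,[0,0,0.002],0],[1,[0,0,0.002],0]]}}

```text
time: 4.92
eef_pos: [0.5152, -0.0701, 0.0536]
eef_rot: [[0.981, -0.195, 0.001], [-0.195, -0.981, 0.0], [0.001, -0.001, -1.0]]
ft_force: [-3.4, -0.7, 17.5]
gripper_width: 0.0006
finger_force: 8.9
```

Request:
{"op": "arm_command", "data": {"steps": [[1,[0,0,-0.02],0],[0.6,[0,0,-0.05],0],[0.4,[-0.02,0.001,-0.06],0],[0.4,[-0.0355,0.0016,-0.06],0],[0.4,[-0.0355,0.0016,-0.05],0],[0.4,[-0.0355,0.0016,-0.03],0],[0.4,[-0.0355,0.0016,-0.022],0],[0.4,[-0.0355,0.0016,-0.022],0]]}}

```text
time: 5.92
eef_pos: [0.4795, -0.0647, 0.0731]
eef_rot: [[0.981, -0.195, -0.002], [-0.195, -0.981, 0.0], [-0.002, 0.0, -1.0]]
ft_force: [-0.2, 0.8, 0.1]
gripper_width: 0.0562
finger_force: 0.0
```

```bash
python3 - <<'E'
from h import *
from plant import sense,read_camera
s=sense();print(s['eef_pos'],s['gripper_width'],s['ft_force'])
a=read_camera('scene');b=read_camera('side')
I=[]
for c in(a,b):
    f=cv2.UMat(c['frame'][:,:,::-1].copy()).get()
    u,v=proj(c,[.4821,-.0652,.048]).round().astype(int);print(u,v)
    x,y=max(u-50,0),max(v-60,0);I.append(cv2.resize(f[y:y+120,x:x+100],None,fx=4,fy=5*.8,interpolation=2))
cv2.imwrite('pics/n.png',np.hstack(I))
E
```

```text
[ 0.47951328 -0.06474488  0.07307049] 0.0562089896862368 [-0.15540936  0.77903194  0.07687971]
291 195
398 249
```

View pics/n.png

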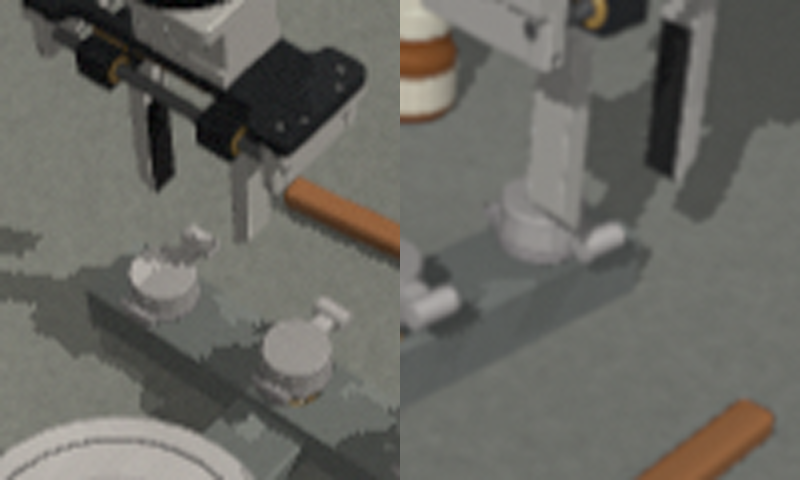

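Cap 3 sits lower than its neighbour. Its lug, at crop (200,240) = (291,195) in the scene view, is where predicted, midway between the open fingers. Next I'll go down and pinch it.

Request:
{"op": "arm_command", "data": {"steps": [[0.4,[0,0,0.012],0],[0.4,[0,0,0.024],0],[0.4,[0,0,0.033],0],[0.4,[0,0,0.033],0],[0.6,[0,0,0.033],0],[1,[0,0,0.033],0],[1,[0,0,0.033],0],[1,[0,0,0.033],0],[1,[0,0,0.033],0],[1,[0,0,0.033],0]]}}

```text
time: 7.28
eef_pos: [0.4798, -0.0649, 0.0411]
eef_rot: [[0.981, -0.195, 0.0], [-0.195, -0.981, -0.0], [0.0, 0.0, -1.0]]
ft_force: [-0.2, -0.7, 0.9]
gripper_width: 0.0193
finger_force: 30.0
```

Request:
{"op": "arm_command", "data": {"steps": [[1,[0.001,0,-0.0048],0],[1,[0.0024,0,-0.0094],0],[1,[0.0042,0,-0.0139],0],[1,[0.0064,0,-0.0183],0],[1,[0.009,0,-0.0224],0],[1,[0.0119,0,-0.0263],0],[1,[0.0119,0,-0.0263],0]]}}

```text
time: 8.15
eef_pos: [0.4909, -0.067, 0.0674]
eef_rot: [[0.981, -0.195, -0.001], [-0.195, -0.981, 0.0], [-0.001, 0.0, -1.0]]
ft_force: [-1.0, -0.4, -3.4]
gripper_width: 0.0192
finger_force: 30.0
```

Forces are light, so I'll carry on to about 62 degrees.

Request:
{"op": "arm_command", "data": {"steps": [[1,[0.0032,0,-0.0037],0],[1,[0.0068,0,-0.007],0],[1,[0.0106,0,-0.01],0],[1,[0.0146,0,-0.0127],0],[1,[0.019,0,-0.015],0],[1,[0.0234,0,-0.0168],0],[1,[0.0252,0,-0.0174],0],[1,[0.0252,0,-0.0174],0],[1,[0.0252,0,-0.0174],0]]}}

```text
time: 9.28
eef_pos: [0.5153, -0.0718, 0.0849]
eef_rot: [[0.981, -0.195, -0.002], [-0.195, -0.981, 0.0], [-0.002, -0.0, -1.0]]
ft_force: [-4.9, -0.8, 1.6]
gripper_width: 0.0195
finger_force: 30.0
```

```bash
python3 - <<'E'
from h import *
from plant import sense,read_camera
a=read_camera('scene');b=read_camera('side')
I=[]
for c in(a,b):
    f=np.ascontiguousarray(c['frame'][:,:,::-1])
    u,v=proj(c,[.5,-.0652,.06]).round().astype(int)
    x,y=max(u-50,0),max(v-60,0);print(x,y);I.append(cv2.resize(f[y:y+120,x:x+100],None,fx=4,fy=4,interpolation=2))
cv2.imwrite('pics/o.png',np.hstack(I))
s=sense();print(s['joint_velocities'].round(2),s['ft_force'],s['wrist_torque'])
E
```

```text
237 137
339 179
[ 0.02  0.06 -0.06  0.02 -0.03 -0.01  0.06] [-5.8782108  -0.64667317  0.10590928] [-0.05973026  1.57936589  0.0081643 ]
```

View pics/o.png

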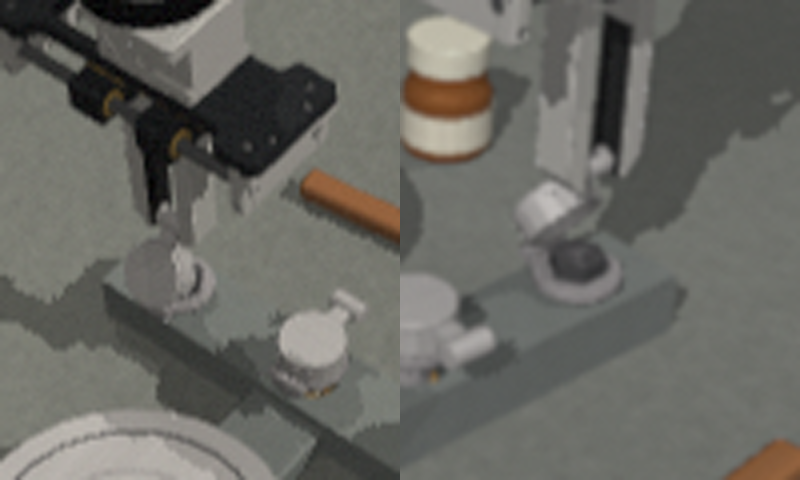

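Cap 3 stands about 60 degrees open with its lug pinched at crop (600,160) in the side view. The hex bolt head below is exposed, the neighbouring cap is shut, and the jar and knife haven't moved. The arm is still and the forces are small, so I'll hand in.

```bash
python3 -c "
from plant import hand_in
print(hand_in())"
```

```text
the job is handed in; nothing more can be done
None
```

Bolt 3, the right one, was the loose bolt: I pressed it to its stop (17.5 N) and handed in with its cap held about 60 degrees open and still; I found it on the first tap, so caps 1 and 2 were never touched, and nothing else was disturbed as far as I could see.

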